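# Try two glue injectors and scrap the clogged one

## Robot

A 6-joint arm with a two-finger parallel gripper is mounted at the origin on the work surface. World frame = base frame: x ahead of the robot, y to its left, z up, the work surface at z = 0. Lengths are in m, angles in rad, forces in N, time in s.
With the tool pointing down it reaches from about 0.3 to 0.775 m from the base axis. Payload 14.6 kg.
Tool frame: the origin (TCP) lies on the centre line of the jaws, within the pads' length; the fingertips stand 19 mm ahead of it and the grasp point (between the pads) is the TCP; y points along the fingers, x is the direction in which the jaws open and shut, and the axes are right-handed (so a half turn about y gives the same grasp; the last joint's range is limited). The gripper opens to 94 mm and grips with 3 to 60 N. Pads are 16 mm wide; open, the fingers measure 119 mm over their backs; the gripper's body (75 mm by 177 mm) begins 78 mm behind the grasp point.
Start: joints at [1.24, 0.3, 1.521, -0, 1.321, -0.067], TCP at [0.143, 0.531, 0.224] pointing down, gripper open.
Joint ranges: [-3.03, 3.03], [-0.79, 2.21], [0.23, 2.52], [-1.04, 4.18], [0, 3.07], [-2.55, 2.55]. Speed limits (rad/s): [2.22, 2.22, 2.57, 3.14, 3.14, 3.14].

## Interface

Orientations are given as [roll, pitch, yaw] about the fixed x, y, z axes, in that order (R = Rz(yaw) Ry(pitch) Rx(roll)).
In Python, from station import ctrl, optics gives the robot as it stands.
- The arm moves only by the tool jog_arm, never from a script. Its argument "targets" is a list of rows, each a list of 3 entries, a list of its own where there are three numbers: the finger opening in cm, from 0 to 9.4, then the shift along the tool's x, y, z in cm, then the turn about the tool's y in rad. A call has 1 to 10 rows; each row is the pose to reach, as a shift and turn from the pose commanded when the call began, along the tool's axes at that moment; what a row does not reach only later rows make up. A row lasts 1/10 s, in which the tool goes at most 50 mm and 8.59 degrees, less where a joint would pass 70% of its speed; a pose out of reach is approached as far as the arm can. A call with a gripper value outside its range is refused whole. The fingers move at their own pace and stop on an object; "grip_force" is the grip in N (left out, the last holds). Time passes only in rows, so rows that repeat a pose let the fingers close. It gives the time, the measured TCP pose, the force and the opening at its end, in the units of the state.
- ctrl.get_obs(): the state, without advancing time (a new reading comes with each control period).
- optics.camera(name): name is "scene" or "side" or "wrist"; returns a dict with "img" (400x640x3 uint8, red, green, blue), "range_z" (400x640 float32, m along the optical axis (not along the pixel's ray), 0 where there is no reading), "camera_matrix" (3x3 intrinsics, pixels), "k1" (the pictures are not rectified: a ray, as slopes to the right and down, at radius r is drawn at 1 + k1 r^2 times it, then the intrinsics apply), "world_to_cam" (4x4, takes a point from world to camera coordinates); the wrist camera has in their place "mount" (4x4, takes a point from camera to tool coordinates, whose origin is the TCP and whose axes are the tool frame's). Camera axes: x right, y up, looking along -z (the intrinsics and any distortion apply to the point x, -y, -z); pixel columns grow to the right and rows downward; lengths in m; the calibration is good to about 2 mm. A picture is of the moment at which its call begins: read the wrist's pose just before it.
- ctrl.hand_in(): hands the job in, once; it reports no verdict.
The state is a dict: "time_s": time; "qpos": joint angles; "joint_vel": joint speeds; "tau": joint torques, N m; "ee_pos": TCP position; "eef_rot": TCP orientation; "force": force on the tool from outside, world axes, zero at the start; "moment": the same for the moment, N m; "grip_width": finger opening in m.
Only numpy, scipy, OpenCV 4.12 (cv2) and the standard library are available. Lean on these libraries where they do the work, as an engineer would, in place of code of your own. Each camera call takes 0.05 s, during which the arm holds its last target. There are 200 camera calls.

## Task

The two empty glue injectors in the wooden rack look alike, but one is clogged inside with dried glue. Slowly push down the plunger of each: push the free one fully home and leave that injector standing in the rack; where a plunger stiffens part way, stop at once without forcing it, and put that injector into the red scrap bin with its plunger as it is. Leave everything else on the bench where it is.

Things in the scene. Friction and masses are not known exactly. Their poses are not given: they have to be found in the camera images.
- injector_a_mid (a point): injector A: white plastic syringe with a blue band, loose, 70 to 110 g, standing nozzle-down in a rack well, 1.5 mm play all round. Barrel 26 mm across, 84 mm long, 48 mm of it above the wood. The point is on its axis, 65 mm above the nozzle tip, 33 mm below the barrel's rim, 67 mm above the bench; z up. Two finger wings at the rim stick out along y (44 mm over both): pinch the barrel along x
- injector_b_mid (a point): injector B: the same as injector A in every visible way, in the other well; the same point
- plunger_a_top (a point): centre of the flat top of plunger A's blue thumb disc (24 mm across, 5 mm thick, 10 mm rod); 32 mm above the barrel's rim when fully out, 7 mm when home. A free plunger slides with a steady 3 to 5 N to a hard stop. The clogged one, from some 8 to 13 mm in, stiffens by about 2.5 N per mm and springs back a little when let go; over 16 N counts as forcing
- plunger_b_top (a point): the same point on plunger B
- plunger_a (a joint): how far plunger A is pushed in, m: 0 fully out, 0.025 fully home on its stop (its disc is then 2 mm clear of the barrel's rim). It starts 0 to 3 mm in and friction keeps it where it is left
- plunger_b (a joint): the same for plunger B
- injector_a: injector A again; origin at its nozzle's tip. Nozzle 12 mm across, 14 mm long; wings 16 mm wide, 4 mm thick
- injector_b: injector B again; origin at its nozzle's tip
- rack: light wooden rack, fixed to the bench, 75 mm (x) by 180 mm (y) by 52 mm high, with two wells of 29 mm, 36 mm deep, at y = +45 and -45 mm; origin at the centre of its underside; the injectors stand in the wells, turned up to 0.15 rad from the rack
- scrap_bin_in (a point): red open plastic scrap bin, fixed, 160 by 160 mm and 70 mm high, walls and floor 5 mm; the point is the centre of its inner floor, x and y along its sides. The injector may stand, lean or lie in it. A lower blue tray with a divider is not for scrap
- spring_clamp: red metal spring clamp lying on the bench beyond the rack, 130 mm long, 26 mm high; origin under its pivot; leave alone
- bar_clamp: orange plastic bar clamp lying flat, 300 mm long, 22 mm high; origin under the middle of the bar; leave alone
- sanding_block: wooden sanding block, 100 by 60 by 33 mm; origin under its centre; leave alone
- combination_square: steel combination square lying flat, 300 mm rule with a 115 mm head, 18 mm high; origin under the rule's middle; leave alone
- glue_bottle: yellow glue bottle standing, 60 mm across, 150 mm high; origin under its centre; leave alone
- drawer_unit_drawer0_handle (a point): bar handle of the half-open top drawer of the small grey drawer unit (200 by 240 by 130 mm, at the right far corner); leave alone
Things that resemble listed ones, but are neither listed nor needed, are in the scene too. Leave any black or green look-alike of the injector_b alone. Leave any purple or turquoise look-alike of the injector_a alone.

How it is judged:
By the outcome, as a careful person would: the job done as asked, in the order asked, and still so for the second after the job is handed in, with the robot touching nothing.
It also fails if it takes over 58 s, if anything falls off the work surface, if the arm or the gripper's body presses on something with over 40 N, if the wrist force passes 120 N, or if a joint passes its speed limit or range.

## Working session

There is one attempt and no reset: what is moved stays moved. The work goes in short steps, Python scripts to look and compute and a tool call to move; the robot and the scene stay as the last step left them, time stands still between calls to the robot, and variables do not carry over. Pictures are saved under pics/ and viewed, about 8 in all and at most 12, crops included, and the job is handed in when it is done.

Besides the shell and the picture viewer there is one more tool, called after "Emit:" as name(argument=value, ...) on one line, values as JSON. jog_arm: Moves the arm, as the interface text tells. Its arguments: {"type":"object","properties":{"targets":{"type":"array","items":{"type":"array"}},"grip_force":{"type":"number"}},"required":["targets"]}

```bash
ls; mkdir -p pics; cat > h.py <<'E'
import numpy as np, cv2
from station import ctrl, optics
from scipy.spatial.transform import Rotation as R
def toolT():
    o=ctrl.get_obs(); T=np.eye(4); r=np.array(o["eef_rot"])
    T[:3,:3]=R.from_euler("xyz",r).as_matrix() if r.size==3 else r.reshape(3,3)
    T[:3,3]=o["ee_pos"]; return T
def snap(name,tag):
    T=toolT(); c=optics.camera(name)
    c2w=T@c["mount"] if "mount" in c else np.linalg.inv(c["world_to_cam"])
    np.savez(f"pics/{tag}.npz",img=c["img"],d=c["range_z"],K=c["camera_matrix"],k1=c["k1"],c2w=c2w)
    cv2.imwrite(f"pics/{tag}.png",c["img"][:,:,::-1]); return load(tag)
def load(tag): return dict(np.load(f"pics/{tag}.npz"))
def ray(c,u,v):
    D=np.array([float(c["k1"]),0,0,0,0])
    p=cv2.undistortPoints(np.array([[[u,v]]],float),c["K"],D)[0,0]
    return c["c2w"][:3,3], c["c2w"][:3,:3]@np.array([p[0],-p[1],-1.])
def pt(c,u,v):   # by depth
    o,r=ray(c,u,v); return o+r*c["d"][int(round(v)),int(round(u))]
def onz(c,u,v,z):
    o,r=ray(c,u,v); return o+r*(z-o[2])/r[2]
def tri(a,b):  # rays
    A=[];y=[]
    for o,r in (a,b):
        r=r/np.linalg.norm(r); P=np.eye(3)-np.outer(r,r); A.append(P); y.append(P@o)
    return np.linalg.lstsq(np.vstack(A),np.hstack(y),rcond=None)[0]
def proj(c,p):
    q=np.linalg.inv(c["c2w"])@np.append(p,1); q=q[:3]*[1,-1,-1]
    return cv2.projectPoints(q.reshape(1,1,3),np.zeros(3),np.zeros(3),c["K"],np.array([float(c["k1"]),0,0,0,0]))[0].ravel()
E
python3 - <<'E'
from h import *
print(ctrl.get_obs())
a=snap("scene","s0"); b=snap("side","d0")
for c in(a,b): print(c["c2w"].round(3),c["K"],c["k1"])
E
```

```text
pics
{'time_s': 0.0, 'qpos': array([ 1.24039855e+00,  3.00475963e-01,  1.52158177e+00,  2.45386613e-05,
        1.32068863e+00, -6.65922264e-02]), 'joint_vel': array([-0.00013724, -0.00015487,  0.00045115, -0.0002736 ,  0.00069485,
        0.00152992]), 'tau': array([ 2.01685027e-03, -5.31807876e+01, -3.52742279e+01,  7.09387986e-02,
        2.43975897e-02, -8.23350570e-05]), 'ee_pos': array([0.14333145, 0.53074865, 0.22388336]), 'eef_rot': array([-1.57069584e+00,  1.14957535e-03,  1.30698474e+00]), 'force': array([ 0.02699142,  0.26965452, -0.09773652]), 'moment': array([-0.02378621,  0.03510969,  0.02225902]), 'grip_width': 0.09431788312722897}
[[-0.648 -0.398  0.649  1.273]
 [ 0.762 -0.336  0.554  0.529]
 [-0.003  0.854  0.521  0.65 ]
 [ 0.     0.     0.     1.   ]] [[380.15351736   0.         321.2729699 ]
 [  0.         380.15351736 198.59340409]
 [  0.           0.           1.        ]] -0.003138605058349672
[[ 0.727  0.501 -0.469 -0.025]
 [-0.686  0.544 -0.483 -0.659]
 [ 0.013  0.673  0.739  1.059]
 [ 0.     0.     0.     1.   ]] [[405.69762014   0.         318.50996072]
 [  0.         405.69762014 196.31203178]
 [  0.           0.           1.        ]] -0.059637516506388294
```

View pics/s0.png

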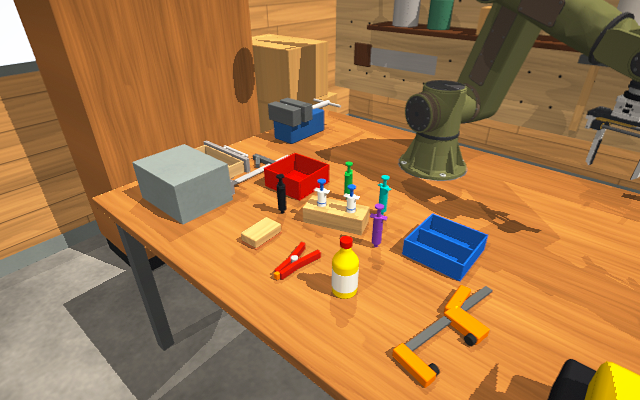

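View pics/d0.png

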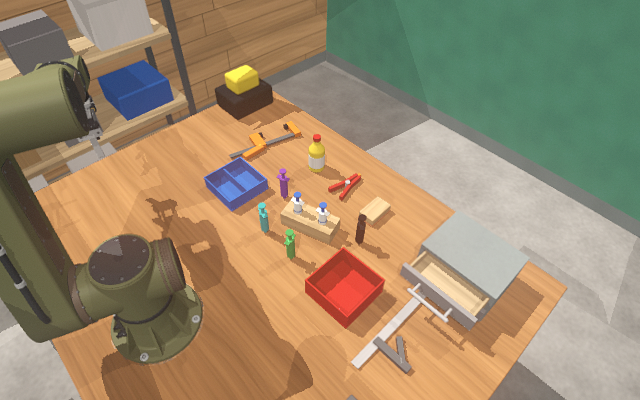

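The scene view shows the rack at (337,212) with two white injectors at (321,190) and (351,198). Look-alikes are black (281,195), green (348,180), turquoise (384,195) and purple (378,227). The red bin is at (297,175) and the blue divided tray at (445,245). In the side view the whites are at (297,203) and (323,213), and the bin is at (344,287).

```bash
python3 - <<'E'
from h import *
a=load("s0"); b=load("d0")
ca=cv2.resize(a["img"][165:240,290:390],None,fx=6,fy=6,interpolation=cv2.INTER_CUBIC)
cb=cv2.resize(b["img"][180:255,270:370],None,fx=6,fy=6,interpolation=cv2.INTER_CUBIC)
cv2.imwrite("pics/c0.png",cv2.resize(np.vstack([ca,cb]),None,fx=.66,fy=.66)[:,:,::-1])
# rack/bin points from side depth
for u,v in [(297,196),(323,206),(310,213),(344,287)]: print(u,v,pt(b,u,v).round(3))
for u,v in [(321,183),(351,188),(337,210)]: print(u,v,pt(a,u,v).round(3))
E
```

```text
297 196 [ 0.515 -0.009  0.133]
323 206 [ 0.546 -0.092  0.132]
310 213 [ 0.544 -0.036  0.051]
344 287 [ 0.451 -0.284  0.008]
321 183 [ 0.56  -0.081  0.129]
351 188 [0.533 0.004 0.132]
337 210 [ 0.546 -0.033  0.051]
```

View pics/c0.png

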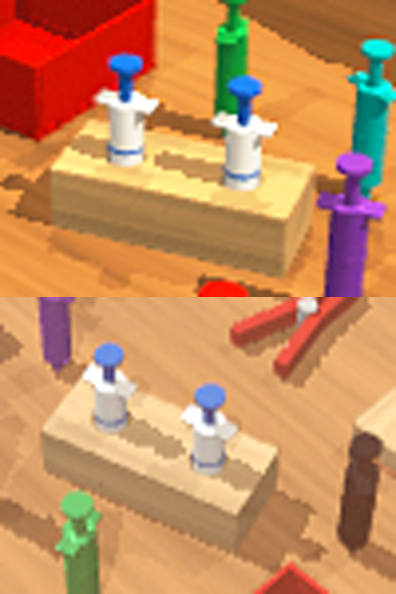

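The enlarged crop confirms two white injectors with a blue disc and band in the rack. The disc tops are at about (321.8,181) and (351.9,187) in scene, and (323,205) and (297.5,194.6) in side. None of the coloured look-alikes stands in the rack.

```bash
python3 - <<'E'
from h import *
a=load("s0"); b=load("d0")
P={}
for n,p,q in [("far(-y)",(321.8,181.2),(323,205)),("near(+y)",(351.9,187.2),(297.5,194.6))]:
    print(n,tri(ray(a,*p),ray(b,*q)).round(4))
# bin corners + lookalikes in side depth
def mask_pts(c,m):
    v,u=np.nonzero(m); return np.array([pt(c,x,y) for x,y in zip(u,v) if c["d"][y,x]>0])
hsv=cv2.cvtColor(b["img"],cv2.COLOR_RGB2HSV); H,S,V=[hsv[...,i].astype(int) for i in range(3)]
red=((H<6)|(H>174))&(S>150)&(V>80); red[:245]=0
p=mask_pts(b,red); t=p[(p[:,2]>.06)&(p[:,2]<.08)]
print("bin rim",len(t),cv2.minAreaRect(t[:,:2].astype(np.float32)))
f=p[p[:,2]<.015]; print("floor z",np.median(f[:,2]))
for n,(u,v) in dict(green=(290,235),turq=(264,209),purple=(283,175),black=(361,217)).items():
    print(n,pt(b,u,v).round(3))
w=mask_pts(b,np.fromfunction(lambda y,x:(y>190)&(y<250)&(x>275)&(x<345),(400,640)))
t=w[(abs(w[:,2]-.052)<.005)]; print("rack top",len(t),np.median(t[:,2]),cv2.minAreaRect(t[:,:2].astype(np.float32)))
E
```

```text
far(-y) [ 0.5506 -0.0868  0.1287]
near(+y) [ 0.5224 -0.0015  0.128 ]
bin rim 558 ((0.4403550922870636, -0.2921859323978424), (0.16272349655628204, 0.1604224592447281), 2.5901505947113037)
floor z 0.005549250190983068
green [ 0.402 -0.107  0.131]
turq [0.423 0.043 0.1  ]
purple [0.553 0.106 0.115]
black [ 0.599 -0.199  0.132]
rack top 842 0.05203134393148856 ((0.4808284342288971, -0.034700483083724976), (0.19157789647579193, 0.23153938353061676), 14.330212593078613)
```

Emit:
jog_arm(targets=[[0,[-3,-7.6,-3.5],0.14],[0,[-7.5,-7.6,-8.5],0.28],[0,[-12,-7.6,-14],0.42],[0,[-16,-7.6,-18.5],0.56],[0,[-20,-7.6,-23],0.7],[0,[-24,-7.6,-27.5],0.84],[0,[-28,-7.6,-32],0.98],[0,[-32,-7.6,-36.5],0.987],[0,[-36,-7.6,-41],0.987],[0,[-39,-7.6,-45],0.987]], grip_force=20)

```text
time_s: 1.1
ee_pos: [0.4065, 0.1367, 0.3]
eef_rot: [-1.571, -0.0, 0.32]
force: [0.4, 0.8, 0.5]
grip_width: 0.0172
```

Emit:
jog_arm(targets=[[0,[0,0,0],0],[0,[0,0,0],0]])

```text
time_s: 1.3
ee_pos: [0.4061, 0.138, 0.2996]
eef_rot: [-1.571, 0.001, 0.317]
force: [-1.2, 0.4, 0.2]
grip_width: 0.002
```

Emit:
jog_arm(targets=[[0,[1.1,0.5,-3.6],0],[0,[2.2,1,-7.2],0],[0,[3.3,1.5,-10.8],0],[0,[4.4,2,-14.4],0],[0,[5.5,2,-18],0],[0,[6.5,2,-21.4],0],[0,[6.5,2,-21.4],0]])

```text
time_s: 2.0
ee_pos: [0.5361, -0.0449, 0.2791]
eef_rot: [-1.571, 0.001, 0.319]
force: [0.2, 0.2, 0.2]
grip_width: 0.0003
```

```bash
python3 - <<'E'
from h import *
o=ctrl.get_obs(); print(o["ee_pos"],o["eef_rot"],o["force"],o["qpos"])
c=snap("wrist","w0"); print(c["c2w"].round(3),c["K"][0])
for p in [(.5506,-.0868,.13),(.5224,-.0015,.13)]: print(proj(c,np.array(p)))
E
```

```text
[ 0.53605977 -0.04486527  0.27911312] [-1.57050914e+00  1.05246407e-03  3.19421918e-01] [0.20498824 0.23042687 0.1648756 ] [-1.51486723e-01  2.36800980e-01  1.47369515e+00 -2.23718303e-04
  1.43216473e+00 -4.70877456e-01]
[[ 0.95  -0.303 -0.081  0.514]
 [ 0.313  0.916  0.251  0.029]
 [-0.002 -0.263  0.965  0.439]
 [ 0.     0.     0.     1.   ]] [295.93373015   0.         322.68159842]
[322.28598882 232.34993643]
[322.21578601 151.20894425]
```

View pics/w0.png

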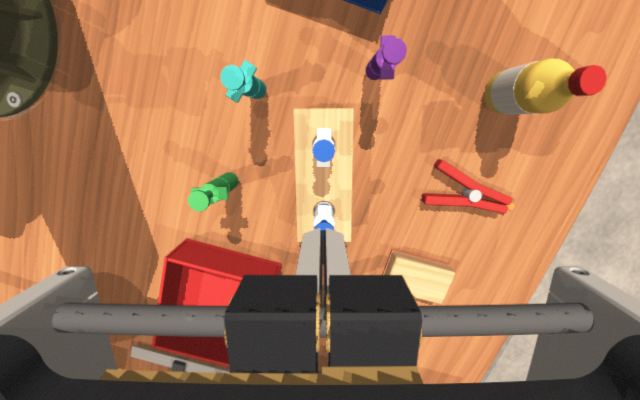

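The near disc is at (324,150) in the wrist view, within 2 px of the prediction. The far one at (323,225) is partly behind the fingers.

```bash
python3 - <<'E'
from h import *
c=load("w0"); hsv=cv2.cvtColor(c["img"],cv2.COLOR_RGB2HSV)
m=((hsv[...,0]>100)&(hsv[...,0]<125)&(hsv[...,1]>130)).astype(np.uint8); m[:120]=0; m[185:]=0
v,u=np.nonzero(m); print(len(u),u.min(),u.max(),v.min(),v.max(),u.mean(),v.mean())
d=c["d"][v,u]; print(np.percentile(d,[5,50,95]))
p=pt(c,u.mean(),v.mean()); print("depth pt",p)
print("tri w/side",tri(ray(c,u.mean(),v.mean()),ray(load("d0"),297.5,194.6)))
q=onz(c,u.mean(),v.mean(),p[2])
T=toolT(); print("tool-frame shift cm",(np.linalg.inv(T)@np.append(q,1))[:3]*100)
E
```

```text
354 313 333 140 161 323.28248587570624 150.45197740112994
[0.30280244 0.30539176 0.30838151]
depth pt [ 5.23140419e-01 -2.16518426e-04  1.32088161e-01]
tri w/side [ 0.52345876 -0.00084026  0.1265385 ]
tool-frame shift cm [ 0.22629215 14.72056924  4.47543898]
```

Emit:
jog_arm(targets=[[0,[0.1,2,2.2],0],[0,[0.2,4.5,4.5],0],[0,[0.2,7.5,4.5],0],[0,[0.2,10,4.5],0],[0,[0.2,11.5,4.5],0],[0,[0.2,12.1,4.5],0],[0,[0.2,12.1,4.5],0]])

```text
time_s: 2.75
ee_pos: [0.5222, 0.0007, 0.1589]
eef_rot: [-1.57, 0.001, 0.322]
force: [-0.0, 0.4, -0.3]
grip_width: 0.0003
```

```bash
python3 - <<'E'
from h import *
print(ctrl.get_obs()["force"],ctrl.get_obs()["ee_pos"])
a=snap("scene","s1"); b=snap("side","d1"); c=snap("wrist","w1")
f=lambda im,x,y:cv2.resize(im[y:y+60,x:x+80],None,fx=5,fy=5,interpolation=cv2.INTER_CUBIC)
w=cv2.resize(c["img"][60:360,220:420],None,fx=2,fy=2)
o=np.hstack([np.vstack([f(a["img"],310,155),f(b["img"],260,165)]),w[:600,:400]])
cv2.imwrite("pics/c1.png",o[:,:,::-1])
E
```

```text
[-0.02719858  0.36036439 -0.30125752] [0.52220439 0.0006633  0.15885681]
```

View pics/c1.png

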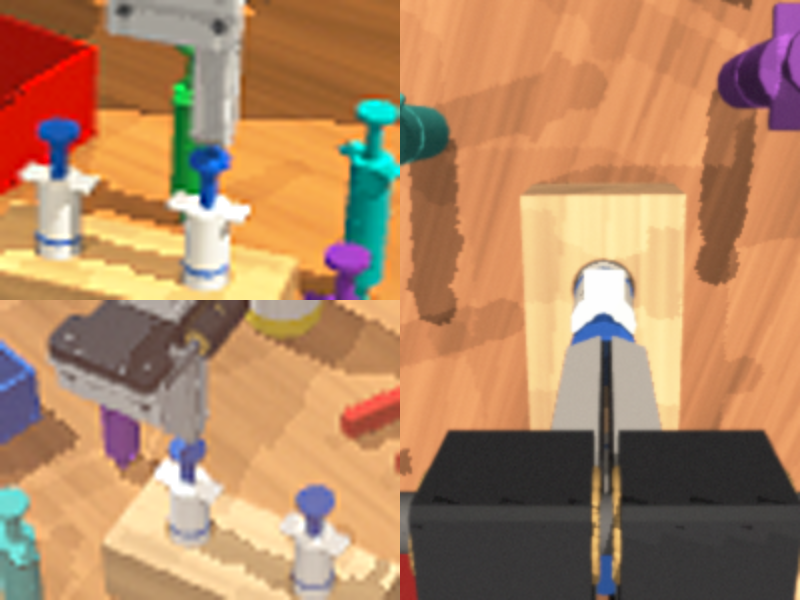

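The closed fingertips sit centred just above the near disc. In the wrist crop the disc shows evenly about column 605.

Emit:
jog_arm(targets=[[0,[0,0.3,0],0],[0,[0,0.6,0],0],[0,[0,0.8,0],0],[0,[0,0.9,0],0],[0,[0,1.0,0],0]])

```text
time_s: 3.4
ee_pos: [0.5229, -0.0007, 0.1492]
eef_rot: [-1.571, -0.001, 0.32]
force: [0.3, -0.6, 3.9]
grip_width: 0.0004
```

Emit:
jog_arm(targets=[[0,[0,0.1,0],0],[0,[0,0.2,0],0],[0,[0,0.3,0],0],[0,[0,0.4,0],0]])

```text
time_s: 3.8
ee_pos: [0.5227, -0.0007, 0.1449]
eef_rot: [-1.571, -0.0, 0.32]
force: [0.5, 0.0, 3.5]
grip_width: 0.0006
```

Emit:
jog_arm(targets=[[0,[0,0.07,0],0],[0,[0,0.14,0],0],[0,[0,0.2,0],0]])

```text
time_s: 4.1
ee_pos: [0.5227, -0.0007, 0.1429]
eef_rot: [-1.571, 0.0, 0.32]
force: [0.3, -0.1, 4.3]
grip_width: 0.0004
```

Emit:
jog_arm(targets=[[0,[0,0.05,0],0],[0,[0,0.1,0],0],[0,[0,0.15,0],0]])

```text
time_s: 4.4
ee_pos: [0.5227, -0.0007, 0.1414]
eef_rot: [-1.571, -0.0, 0.32]
force: [0.3, -0.3, 3.2]
grip_width: 0.0002
```

Emit:
jog_arm(targets=[[0,[0,0.05,0],0],[0,[0,0.1,0],0],[0,[0,0.15,0],0]])

```text
time_s: 4.7
ee_pos: [0.5227, -0.0007, 0.1399]
eef_rot: [-1.571, -0.0, 0.32]
force: [-0.6, 0.6, 2.7]
grip_width: 0.0004
```

Emit:
jog_arm(targets=[[0,[0,0.05,0],0],[0,[0,0.1,0],0],[0,[0,0.15,0],0]])

```text
time_s: 5.0
ee_pos: [0.5227, -0.0007, 0.1384]
eef_rot: [-1.571, 0.0, 0.32]
force: [0.1, -1.3, 3.1]
grip_width: 0.0001
```

Emit:
jog_arm(targets=[[0,[0,0.05,0],0],[0,[0,0.1,0],0],[0,[0,0.15,0],0]])

```text
time_s: 5.3
ee_pos: [0.5227, -0.0007, 0.1369]
eef_rot: [-1.571, 0.0, 0.32]
force: [-1.4, 0.9, 2.7]
grip_width: 0.0001
```

Emit:
jog_arm(targets=[[0,[0,0.05,0],0],[0,[0,0.1,0],0],[0,[0,0.15,0],0]])

```text
time_s: 5.6
ee_pos: [0.5227, -0.0007, 0.1354]
eef_rot: [-1.571, -0.0, 0.32]
force: [-0.6, 0.3, 3.2]
grip_width: 0.0005
```

Emit:
jog_arm(targets=[[0,[0,0.07,0],0],[0,[0,0.14,0],0],[0,[0,0.2,0],0]])

```text
time_s: 5.9
ee_pos: [0.5226, -0.0006, 0.1334]
eef_rot: [-1.571, 0.0, 0.32]
force: [0.2, -0.4, 3.8]
grip_width: 0.0006
```

Emit:
jog_arm(targets=[[0,[0,0.1,0],0],[0,[0,0.2,0],0],[0,[0,0.3,0],0],[0,[0,0.4,0],0],[0,[0,0.5,0],0],[0,[0,0.55,0],0]])

```text
time_s: 6.5
ee_pos: [0.5226, -0.0006, 0.1278]
eef_rot: [-1.571, 0.0, 0.32]
force: [-0.2, -0.0, 3.6]
grip_width: 0.0004
```

Emit:
jog_arm(targets=[[0,[0,0.05,0],0],[0,[0,0.1,0],0]])

```text
time_s: 6.7
ee_pos: [0.5227, -0.0006, 0.1269]
eef_rot: [-1.571, 0.0, 0.32]
force: [0.1, -0.4, 3.4]
grip_width: 0.0005
```

Emit:
jog_arm(targets=[[0,[0,0.05,0],0],[0,[0,0.05,0],0]])

```text
time_s: 6.9
ee_pos: [0.5226, -0.0006, 0.1264]
eef_rot: [-1.571, 0.0, 0.32]
force: [-0.2, -0.2, 2.7]
grip_width: 0.0004
```

Emit:
jog_arm(targets=[[0,[0,0.05,0],0],[0,[0,0.05,0],0]])

```text
time_s: 7.1
ee_pos: [0.5229, -0.0006, 0.1262]
eef_rot: [-1.571, -0.001, 0.32]
force: [-0.5, -0.1, 6.5]
grip_width: 0.0006
```

Emit:
jog_arm(targets=[[0,[0,0.03,0],0],[0,[0,0.04,0],0]])

```text
time_s: 7.3
ee_pos: [0.5231, -0.0006, 0.1262]
eef_rot: [-1.571, -0.001, 0.32]
force: [0.0, 0.5, 10.2]
grip_width: 0.0001
```

Emit:
jog_arm(targets=[[0,[0,-2,0],0],[0,[0,-4.2,0],0],[0,[0,-4.5,-3],0],[0,[0,-4.5,-6],0],[0,[0,-4.5,-9],0],[0,[0,-4.5,-9],0],[0,[0,-3.4,-9],0],[0,[0,-3.1,-9],0],[0,[0,-3.1,-9],0]])

```text
time_s: 8.2
ee_pos: [0.5504, -0.0851, 0.1556]
eef_rot: [-1.57, 0.001, 0.321]
force: [0.5, 0.2, 0.9]
grip_width: 0.0008
```

```bash
python3 - <<'E'
from h import *
print(ctrl.get_obs()["force"],ctrl.get_obs()["ee_pos"])
a=snap("scene","s2"); b=snap("side","d2"); c=snap("wrist","w2")
f=lambda im,x,y:cv2.resize(im[y:y+60,x:x+80],None,fx=5,fy=5,interpolation=cv2.INTER_CUBIC)
w=cv2.resize(c["img"][60:360,220:420],None,fx=2,fy=2)
o=np.hstack([np.vstack([f(a["img"],295,155),f(b["img"],275,175)]),w[:600,:400]])
cv2.imwrite("pics/c2.png",o[:,:,::-1])
E
```

```text
[0.50515052 0.24046198 0.91711265] [ 0.55041891 -0.08510378  0.15556418]
```

View pics/c2.png

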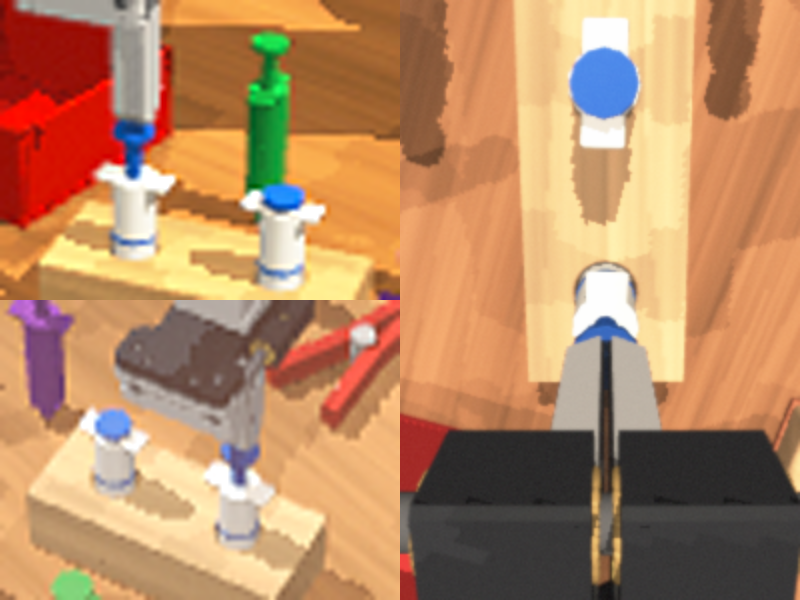

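The near plunger is home and its injector still stands in the rack. The fingertips are centred just above the far disc.

Emit:
jog_arm(targets=[[0,[0,0.2,0],0],[0,[0,0.4,0],0],[0,[0,0.5,0],0],[0,[0,0.6,0],0],[0,[0,0.7,0],0]])

```text
time_s: 8.85
ee_pos: [0.5512, -0.0861, 0.1498]
eef_rot: [-1.571, -0.001, 0.32]
force: [0.1, 0.2, 3.6]
grip_width: 0.0002
```

Emit:
jog_arm(targets=[[0,[0,0.07,0],0],[0,[0,0.14,0],0],[0,[0,0.2,0],0]])

```text
time_s: 9.15
ee_pos: [0.551, -0.0861, 0.1477]
eef_rot: [-1.571, -0.0, 0.32]
force: [-0.5, -0.3, 3.4]
grip_width: 0.0007
```

Emit:
jog_arm(targets=[[0,[0,0.1,0],0],[0,[0,0.2,0],0],[0,[0,0.3,0],0]])

```text
time_s: 9.45
ee_pos: [0.551, -0.0861, 0.1445]
eef_rot: [-1.571, -0.0, 0.32]
force: [-0.7, 0.3, 4.2]
grip_width: 0.0003
```

Emit:
jog_arm(targets=[[0,[0,0.05,0],0],[0,[0,0.1,0],0],[0,[0,0.15,0],0]])

```text
time_s: 9.75
ee_pos: [0.551, -0.0861, 0.143]
eef_rot: [-1.571, -0.0, 0.32]
force: [-0.2, 0.4, 2.9]
grip_width: 0.0007
```

Now at 8.2 mm in, so I'll use 1 mm steps.

Emit:
jog_arm(targets=[[0,[0,0.04,0],0],[0,[0,0.08,0],0],[0,[0,0.1,0],0]])

```text
time_s: 10.05
ee_pos: [0.551, -0.0861, 0.142]
eef_rot: [-1.571, 0.0, 0.32]
force: [-0.1, -0.4, 2.4]
grip_width: 0.0004
```

Emit:
jog_arm(targets=[[0,[0,0.04,0],0],[0,[0,0.08,0],0],[0,[0,0.12,0],0]])

```text
time_s: 10.35
ee_pos: [0.551, -0.0861, 0.1408]
eef_rot: [-1.571, -0.0, 0.32]
force: [-0.4, 0.8, 3.6]
grip_width: 0.0006
```

Emit:
jog_arm(targets=[[0,[0,0.04,0],0],[0,[0,0.08,0],0],[0,[0,0.12,0],0]])

```text
time_s: 10.65
ee_pos: [0.551, -0.0861, 0.1398]
eef_rot: [-1.571, -0.0, 0.32]
force: [-0.6, 0.1, 5.4]
grip_width: 0.0006
```

Emit:
jog_arm(targets=[[0,[0,0.03,0],0],[0,[0,0.07,0],0],[0,[0,0.07,0],0]])

```text
time_s: 10.95
ee_pos: [0.5511, -0.0861, 0.1391]
eef_rot: [-1.571, -0.0, 0.32]
force: [0.1, 0.6, 5.5]
grip_width: 0.0004
```

Emit:
jog_arm(targets=[[0,[0,0.03,0],0],[0,[0,0.07,0],0],[0,[0,0.07,0],0]])

```text
time_s: 11.25
ee_pos: [0.5511, -0.0861, 0.1386]
eef_rot: [-1.571, -0.001, 0.32]
force: [-0.4, -0.3, 5.7]
grip_width: 0.0004
```

Emit:
jog_arm(targets=[[0,[0,0.03,0],0],[0,[0,0.06,0],0],[0,[0,0.06,0],0]])

```text
time_s: 11.55
ee_pos: [0.5512, -0.0861, 0.1381]
eef_rot: [-1.571, -0.001, 0.32]
force: [-1.2, 0.5, 7.3]
grip_width: 0.0005
```

Force has climbed steadily to 7.3 N at about 13 mm in, where a free plunger stays at 5 N or less, so the far injector is the clogged one. I'm stopping the push and will lift off and grasp its barrel.

Emit:
jog_arm(targets=[[0,[0,-1,0],0],[0,[0,-3,0],0],[5,[0,-4,0],0],[5,[0,-4,0],0],[5,[0,-4,0],0],[5,[0,-4,0],0],[5,[0,-4,0],0]])

```text
time_s: 12.25
ee_pos: [0.5507, -0.086, 0.1769]
eef_rot: [-1.57, 0.001, 0.32]
force: [-0.2, -0.9, -0.1]
grip_width: 0.0371
```

```bash
python3 - <<'E'
from h import *
o=ctrl.get_obs(); print(o["force"],o["ee_pos"],o["grip_width"])
c=snap("wrist","w3")
cv2.imwrite("pics/c3.png",cv2.resize(c["img"][60:360,200:440],None,fx=2,fy=2)[:,:,::-1])
for p in [(.5511,-.0861,.12),(.5511,-.0861,.1)]: print(proj(c,np.array(p)))
E
```

```text
[-0.15976622 -0.89971234 -0.11309015] [ 0.55071874 -0.08603527  0.17691842] 0.03708525910558653
[321.47915022 222.67415999]
[321.61555758 214.70320649]
```

View pics/c3.png

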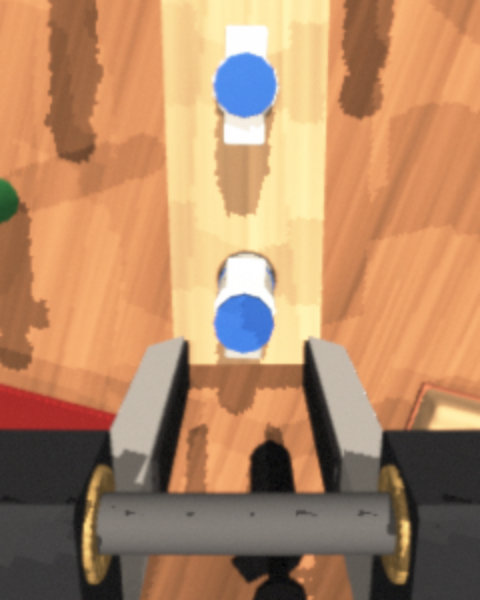

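The clogged injector's disc is at (322,221), as predicted and centred between the open jaws. I'll descend and pinch along x.

Emit:
jog_arm(targets=[[5,[0,2.5,0],0],[5,[0,5.5,0],0],[5,[0,8,0],0],[5,[0,9.3,0],0],[5,[0,9.7,0],0],[2,[0,9.7,0],0],[2,[0,9.7,0],0],[2,[0,9.7,0],0],[2,[0,9.7,0],0],[2,[0,9.7,0],0]], grip_force=20)

```text
time_s: 13.3
ee_pos: [0.5512, -0.0861, 0.0812]
eef_rot: [-1.571, -0.001, 0.32]
force: [0.0, -0.4, 0.8]
grip_width: 0.0257
```

Emit:
jog_arm(targets=[[2,[0,-0.7,0],0],[2,[0,-1.7,0],0],[2,[0,-3,0],0],[2,[0,-4.5,0],0],[2,[0,-6,0],0],[2,[0,-8,0],0],[2,[0,-10,0],0],[2,[0,-11.5,0],0],[2,[0,-12,0],0],[2,[0,-12,0],0]])

```text
time_s: 14.3
ee_pos: [0.5511, -0.0861, 0.2016]
eef_rot: [-1.572, -0.001, 0.32]
force: [-0.6, 0.0, -1.3]
grip_width: 0.0257
```

```bash
python3 - <<'E'
from h import *
o=ctrl.get_obs(); print(o["force"],o["ee_pos"],o["grip_width"],o["eef_rot"])
T=toolT(); b=np.array([.4404,-.2922,.1]); 
print("to bin, tool cm",(np.linalg.inv(T)@np.append(b,1))[:3]*100)
a=snap("scene","s4"); d=snap("side","d4")
f=lambda im,x,y:cv2.resize(im[y:y+100,x:x+130],None,fx=5,fy=5,interpolation=cv2.INTER_CUBIC)
cv2.imwrite("pics/c4.png",cv2.resize(np.hstack([f(a["img"],270,120),f(d["img"],265,160)]),None,fx=.6,fy=.6)[:,:,::-1])
E
```

```text
[-0.57150243  0.03331119 -1.26735873] [ 0.55113122 -0.08611641  0.20161557] 0.025660448477821618 [-1.57156188e+00 -1.27688064e-03  3.19997496e-01]
to bin, tool cm [-17.00662081  10.15215596 -16.07122608]
```

View pics/c4.png

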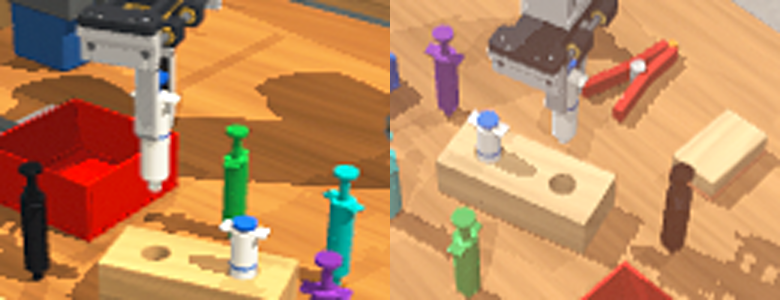

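The far injector is held upright and clear. The free one stands in the rack with its plunger home. Next I carry the clogged one over the bin.

Emit:
jog_arm(targets=[[2,[-1.5,0,-1.7],0],[2,[-4,0,-4.4],0],[2,[-7,0,-7.7],0],[2,[-10,0,-11],0],[2,[-13,0,-14.2],0],[2,[-15.5,0,-17],0],[2,[-17.2,0,-18.8],0],[2,[-17.8,0,-19.5],0],[2,[-17.8,0,-19.5],0]])

```text
time_s: 15.3
ee_pos: [0.4429, -0.3276, 0.1999]
eef_rot: [-1.57, 0.001, 0.319]
force: [0.3, 0.2, -1.0]
grip_width: 0.0258
```

Emit:
jog_arm(targets=[[2,[0,2,0],0],[2,[0,4.5,0],0],[2,[0,7,0],0],[2,[0,9,0],0],[2,[0,10.5,0],0],[2,[0,11.3,0],0],[2,[0,11.5,0],0],[2,[0,11.5,0],0]])

```text
time_s: 16.1
ee_pos: [0.4437, -0.3268, 0.0859]
eef_rot: [-1.571, -0.0, 0.321]
force: [-0.7, -0.8, -0.5]
grip_width: 0.0255
```

```bash
python3 - <<'E'
from h import *
o=ctrl.get_obs(); print(o["force"],o["ee_pos"],o["grip_width"])
c=snap("wrist","w5"); d=snap("side","d5")
f=cv2.resize(d["img"][220:350,280:420],None,fx=3,fy=3,interpolation=cv2.INTER_CUBIC)
w=cv2.resize(c["img"][100:300,220:420],None,fx=1.95,fy=1.95)
cv2.imwrite("pics/c5.png",np.hstack([f[:390,:400],w[:390]])[:,:,::-1])
E
```

```text
[-0.73854504 -0.78719923 -0.54046557] [ 0.44374783 -0.32680104  0.08594106] 0.025533953575461912
```

View pics/c5.png

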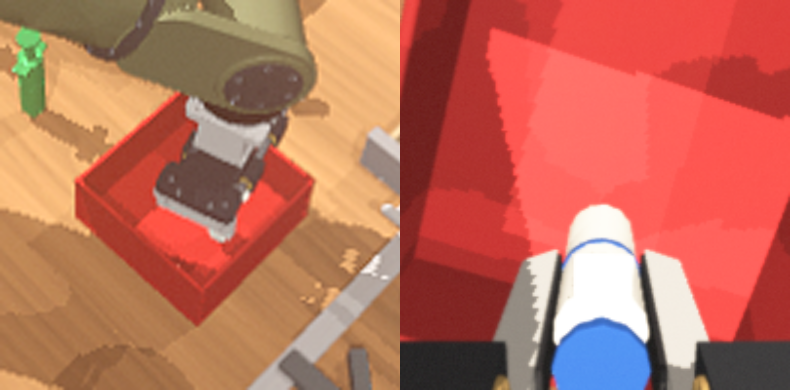

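It's inside the bin, near the floor and clear of the walls, so I release and rise.

Emit:
jog_arm(targets=[[5,[0,0,0],0],[5,[0,0,0],0],[5,[0,0,0],0],[5,[0,0,0],0],[5,[0,-2,0],0],[5,[0,-5,0],0],[5,[0,-9,0],0],[5,[0,-13,0],0],[5,[0,-17,0],0],[5,[0,-20,0],0]])

```text
time_s: 17.2
ee_pos: [0.4434, -0.3272, 0.2885]
eef_rot: [-1.573, -0.001, 0.32]
force: [0.2, -0.0, -0.2]
grip_width: 0.0496
```

Emit:
jog_arm(targets=[[5,[-1,-2,3],0],[5,[-3,-2,7],0],[5,[-5,-2,11],0],[5,[-6,-2,15],0],[5,[-6,-2,15],0],[5,[-6,-2,15],0],[5,[-6,-2,15],0]])

```text
time_s: 17.9
ee_pos: [0.3397, -0.2042, 0.3057]
eef_rot: [-1.571, -0.0, 0.32]
force: [-0.1, 0.1, -0.4]
grip_width: 0.0497
```

```bash
python3 - <<'E'
from h import *
o=ctrl.get_obs(); print(o["force"],o["ee_pos"],o["grip_width"],o["time_s"])
a=snap("scene","s6"); d=snap("side","d6")
f=lambda im,x,y:cv2.resize(im[y:y+150,x:x+130],None,fx=3,fy=3,interpolation=cv2.INTER_CUBIC)
cv2.imwrite("pics/c6.png",np.hstack([f(a["img"],260,130),f(d["img"],280,190)])[:,:,::-1])
E
```

```text
[-0.06341306  0.05267432 -0.43774592] [ 0.33965964 -0.20422918  0.30568684] 0.04971809066891006 17.9
```

View pics/c6.png

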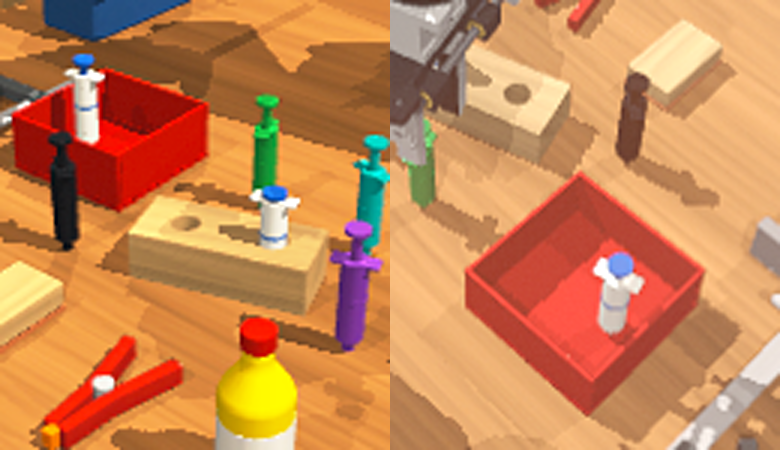

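The clogged injector stands in the red bin with its plunger part way in. The free one stands in the rack with its plunger home, and everything else looks untouched.

```bash
python3 -c "
from station import ctrl; print(ctrl.hand_in())"
```

```text
the job is handed in; nothing more can be done
None
```

I tested both plungers, left the free injector in the rack and put the clogged one in the red scrap bin. The job was handed in at about 18 s.

- **Free injector (+y well):** its plunger slid at 3–4 N to a hard stop. It ended with the fingertips at z ≈ 107 mm, the height given for fully home, and a reading of 10 N on the stop. The injector still stands in the rack.
- **Clogged injector (-y well):** its plunger began to stiffen about 11 mm in. I stopped at about 13 mm when the reading reached 7.3 N, well under the 16 N limit. I took the injector by its barrel and set it in the bin.

In the last scene and side pictures, the clogged injector stands upright in the bin with its plunger part way in. The free one is in the rack with its plunger home, and the look-alikes and tools in those crops look undisturbed. I did not compare before and after positions for everything else on the bench.

No check failed. The early stiffening readings (5.4–5.7 N) were close to the noise, so I took two more steps of about 0.5 mm to be sure before stopping.

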